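Weight the press board with wedge stones and the big press stone

ROBOT

A 6-joint arm with a two-finger parallel gripper is mounted at the origin on a cart in front of the work surface, level with it; the furniture and walls round the work are solid. World frame = base frame: x ahead of the robot, y to its left, z up, the work surface at z = 0. Lengths are in mm, angles in rad, forces in N, time in s.
With the tool pointing down it reaches from about 275 to 825 mm from the base axis. Payload 4.9 kg.
Tool frame: the origin (TCP) lies at the very end of the fingers, on their centre line; the grasp point (between the pads) lies 19 mm behind it; z points along the fingers, y is the line along which they close (so a half turn about z gives the same grasp; the last joint's range is limited). The gripper opens to 85 mm and grips with 20 to 120 N. Pads are 22 mm wide; open, the fingers measure 114 mm over their backs; the gripper's body (76 mm by 85 mm) begins 54 mm behind the grasp point. The pads swing forward as they close: fully open they stand 13 mm farther back than shut.
Start: joints at [1.103, 0.326, -0.193, 1.052, 0, 1.437], TCP at [180.195, 519.662, 207.481] pointing down, gripper open.
Joint ranges: [-2.65, 2.65], [-0.97, 1.79], [-1.3, 1.35], [-1.93, 2.1], [-1.47, 1.37], [-3.14, 3.14]. Speed limits (rad/s): [2.57, 2.57, 3.14, 3.14, 3.14, 3.14].

INTERFACE

Orientations are given as [roll, pitch, yaw] about the fixed x, y, z axes, in that order (R = Rz(yaw) Ry(pitch) Rx(roll)).
In Python, from bench import bot, solve_ik, imaging gives the robot as it stands. Calls block until the motion is done:
- bot.move_ptp(position, orientation): joint-space move of the TCP to a pose.
- bot.movel(position, rot=None, max_speed=150, threshold=None): straight line of the TCP; rot=None keeps the orientation; max_speed is the mean speed in mm/s. With threshold (N) it stops when the force on the tool has changed by that much, and returns True; else False.
- bot.move_j(angles): joint-space move.
- bot.grip(opening, effort=None): opening from 0.0 (shut) to 1.0 (fully open); effort is the grip in N (None keeps the last); returns when the fingers have stopped.
- bot.dwell(seconds).
- solve_ik(position, orientation): joint angles nearest the present ones, or None.
- bot.get_state(): the state.
- imaging.capture(name): name is "scene" or "top" or "wrist"; returns the picture (480x640x3 uint8, blue, green, red); there is no depth.
- imaging.camera_model(name): a dict with "K" (3x3 intrinsics, pixels), "position" and "rotation" of the camera in the world. Camera axes: x right, y up, looking along -z (the intrinsics and any distortion apply to the point x, -y, -z); pixel columns grow to the right and rows downward; lengths in mm; the calibration is good to about 2 mm. A picture is of the moment at which its call begins: read the wrist's pose just before it. camera_model takes no time and is no camera call; for the wrist camera it gives the pose at the moment of the call.
A pose or a line that the arm cannot do raises bot.IKError and nothing moves.
- bot.sign_off(): hands the job in; it is judged then, once.
The state is a dict: "t": time; "qpos": joint angles; "joint_velocities": joint speeds; "effort": joint torques, N m; "tcp_pos": TCP position; "orientation": TCP orientation; "contact_force": force on the tool from outside, world axes, zero at the start; "wrist_torque": the same for the moment, N m; "opening": opening from 0.0 (shut) to 1.0 (fully open); "gripper_force": force on a finger pad.
Only numpy, scipy, OpenCV 4.12 (cv2) and the standard library are available. Lean on these libraries where they do the work, as an engineer would, in place of code of your own. Each camera call takes 0.05 s, during which the arm holds its last target. There are 200 camera calls.

TASK

Weight down the low slatted press board: pile the two wedge-shaped stones in its middle, one lying on the other, turned so that their slopes cancel and the top of the pile is level. Then, without lifting it, slide the big flat stone off the butcher block onto the pile, so that it lies level and centred over the press board, resting on the stones alone. Leave the other things on the worktop where they are.

Things in the scene. Friction and masses are not known exactly. Their poses are not given: they have to be found in the camera images.
- stone_a_c (a point): longer wedge stone: split grey stone, 8-sided outline with its corners cut off, two parallel straight long sides. Flat underside; its flat top slopes 7 degrees (0.122 rad) along the length, rising towards the thick end, which is +x of its frame. 116 mm long (x), 62 mm wide (y), 28 mm high at mid-length (21 mm at the thin end, 35 mm at the thick end), about 0.4 kg. The point is its centre, 14 mm above its underside; z is up through the stone.
- stone_b_c (a point): shorter wedge stone: split grey stone, 8-sided outline with its corners cut off, two parallel straight long sides. Flat underside; its flat top slopes 7 degrees (0.122 rad) along the length, rising towards the thick end, which is +x of its frame. 100 mm long (x), 56 mm wide (y), 26 mm high at mid-length (20 mm thin end, 32 mm thick end), about 0.3 kg. The point is its centre, 13 mm above its underside; z is up through the stone.
- cap_c (a point): big flat press stone of the same grey, level top and underside, 128 mm long (x) by 108 mm wide (y) by 32 mm thick, corners cut off: its two end faces (at +x and -x) are straight over 67 mm, its long sides over 90 mm. About 0.8 kg. It starts on the butcher block, long axis roughly towards the press board. The point is its centre, 16 mm above its underside.
- block_top (a point): fixed wooden butcher block, 150x150 mm, 70 mm high, standing on a 4 mm cork mat (top at 74 mm above the worktop). The point is the middle of its top; its x and y axes run along its sides. The press board lies beside one of its two y sides (either +y or -y), centres 150 mm apart.
- press_top (a point): fixed wooden press board, low slatted board 100 mm (x) by 120 mm (y), 12 mm thick, on the same cork mat (160x304 mm), with its y axis in line with the block; 15 mm of clear mat lies between board and block. The point is the middle of its top, 16 mm above the worktop. The two wedge stones laid thick end over thin end reach 70 mm above the worktop, 4 mm lower than the block's top.
- soup_tin: bystander: short printed food tin, 75 mm across, 58 mm high; origin at the middle of its underside
- balm_pot: bystander: low round pot with a grey lid, 69 mm across, 41 mm high; origin at the middle of its underside
- tape_roll: bystander: roll of tape lying flat, 96 mm across, 25 mm high; origin at the middle of its underside
- honey_jar: bystander: jar with a red lid, 60 mm across, 86 mm high; origin at the middle of its underside
- espresso_cup: bystander: small cup with a handle, 62x92 mm, 51 mm high; origin at the middle of its underside
- spice_a: bystander: slim spice jar with a black cap, 41 mm across, 105 mm high; origin at the middle of its underside
- mug_plain: bystander: striped mug, 86x116 mm, 101 mm high; origin at the middle of its underside
- kettle: fixed obstacle: kettle on its round base at the back of the worktop, 204x146 mm, 218 mm high; origin at the middle of its underside
- stone_a: body of the thing whose point of this name is listed above; origin at the middle of its underside
- stone_b: body of the thing whose point of this name is listed above; origin at the middle of its underside
- cap: body of the thing whose point of this name is listed above; origin at the middle of its underside
- block: body of the thing whose point of this name is listed above; origin at the middle of its underside
- press: body of the thing whose point of this name is listed above; origin at the middle of its underside

How it is judged:
By the outcome, as a careful person would: the job done as asked, in the order asked, and still so for the second after the job is handed in, with the robot touching nothing.
It also fails if it takes over 72 s, if anything falls off the work surface, if the arm or the gripper's body presses on something with over 40 N, if the wrist force passes 120 N, or if a joint passes its speed limit or range.

## Working session

There is one attempt and no reset: what is moved stays moved. The work goes in short steps, each a Python script; the robot and the scene stay as the last script left them, time stands still between calls to the robot, and variables do not carry over. Pictures are saved under pics/ and viewed, at most 14 in all, crops included, and the job is handed in when it is done.

```bash
mkdir -p pics; ls; python3 - <<'E'
from bench import bot, imaging
import cv2, numpy as np
np.set_printoptions(precision=3,suppress=True)
for n in("top","scene"):
    cv2.imwrite(f"pics/{n}0.png",imaging.capture(n)); m=imaging.camera_model(n); print(n,m)
print(imaging.camera_model("wrist")); print(bot.get_state())
E
```

```text
pics
top {'K': array([[462.696,   0.   , 313.443],
       [  0.   , 462.696, 250.149],
       [  0.   ,   0.   ,   1.   ]]), 'position': array([ 320.618,  -44.457, 1084.517]), 'rotation': array([ 0.225, -0.007, -1.522])}
scene {'K': array([[529.88 ,   0.   , 319.716],
       [  0.   , 529.88 , 232.852],
       [  0.   ,   0.   ,   1.   ]]), 'position': array([-345.83 , -932.447,  878.719]), 'rotation': array([ 1.016,  0.016, -0.787])}
{'K': array([[337.35 ,   0.   , 316.092],
       [  0.   , 337.35 , 240.784],
       [  0.   ,   0.   ,   1.   ]]), 'position': array([113.734, 542.414, 373.36 ]), 'rotation': array([-0.283,  0.002,  1.238])}
{'t': 0.1, 'qpos': array([ 1.103,  0.327, -0.194,  1.052,  0.   ,  1.437]), 'joint_velocities': array([-0.   , -0.002,  0.002,  0.002, -0.001, -0.   ]), 'effort': array([  0.001, -44.424,  26.304,   0.008,  -0.   ,   0.   ]), 'tcp_pos': array([179.917, 519.152, 206.797]), 'orientation': array([-3.14 , -0.   ,  2.808]), 'contact_force': array([ 0.151, -0.636, -0.383]), 'wrist_torque': array([ 0.071, -0.071,  0.061]), 'gripper_force': 0.0, 'opening': 0.9972939974148074}
```

View pics/top0.png

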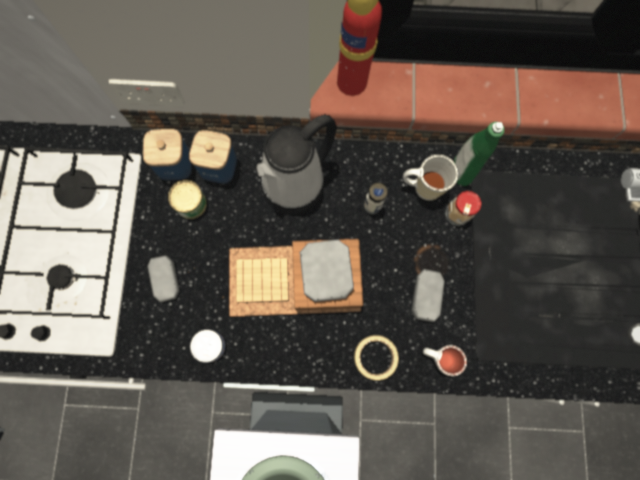

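View pics/scene0.png

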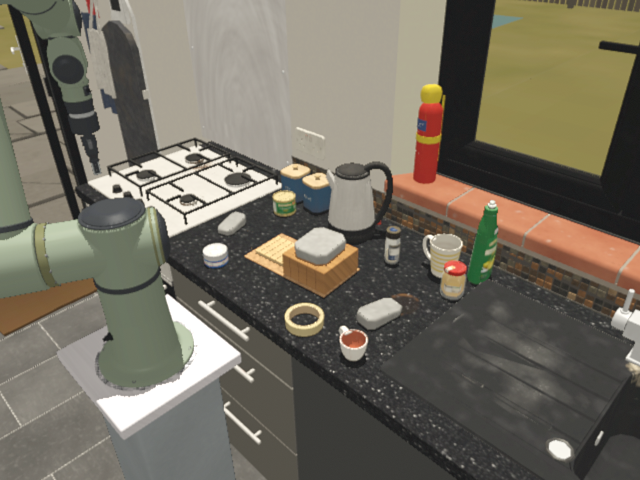

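The top view shows the cap at (327,270) on the block, with the press board at (262,280) on its +y side. The wedge stones are at (163,278) and (428,296), and the right one looks longer. The scene view shows them at (232,222) and (379,313). Next I'll cast rays for rough poses.

```bash
cat > h.py <<'E'
from bench import bot, solve_ik, imaging
import cv2, numpy as np
from scipy.spatial.transform import Rotation as Ro
np.set_printoptions(precision=2,suppress=True)
def cam(n):
    m=imaging.camera_model(n); return m["K"],np.array(m["position"]),Ro.from_euler("xyz",m["rotation"]).as_matrix()
def rays(c,px):
    K,p,R=c; px=np.atleast_2d(px).astype(float)
    d=np.c_[(px[:,0]-K[0,2])/K[0,0],-(px[:,1]-K[1,2])/K[1,1],-np.ones(len(px))]
    return d@R.T
def plane(c,px,z):
    d=rays(c,px); return c[1]+d*((z-c[1][2])/d[:,2])[:,None]
def proj(c,P):
    K,p,R=c; q=(np.atleast_2d(P)-p)@R
    return np.c_[K[0,0]*q[:,0]/-q[:,2]+K[0,2],K[1,1]*-q[:,1]/-q[:,2]+K[1,2]]
def stones(img,lo=85,hi=215,smax=45,amin=300):
    hsv=cv2.cvtColor(img,cv2.COLOR_BGR2HSV)
    m=((hsv[...,1]<smax)&(hsv[...,2]>lo)&(hsv[...,2]<hi)).astype(np.uint8)*255
    m=cv2.morphologyEx(m,cv2.MORPH_OPEN,np.ones((5,5)))
    cs,_=cv2.findContours(m,cv2.RETR_EXTERNAL,cv2.CHAIN_APPROX_NONE)
    return [c for c in cs if cv2.contourArea(c)>amin]
def rect(P):
    (c,(w,h),a)=cv2.minAreaRect(P[:,:2].astype(np.float32)); a=np.radians(a)
    if h>w: w,h,a=h,w,a+np.pi/2
    return np.array(c),w,h,(a+np.pi/2)%np.pi-np.pi/2
E
python3 - <<'E'
from h import *
img=cv2.imread("pics/top0.png"); c=cam("top")
for k in stones(img):
    u=k[:,0].mean(0)
    if 120<u[0]<480 and 200<u[1]<380:
        for z in (15,28,106): print(u,z,*rect(plane(c,k[:,0],z)))
hsv=cv2.cvtColor(img,cv2.COLOR_BGR2HSV)
m=((hsv[...,1]>80)&(hsv[...,0]<25)&(hsv[...,2]>90)).astype(np.uint8)
for k in cv2.findContours(m,cv2.RETR_EXTERNAL,cv2.CHAIN_APPROX_NONE)[0]:
    u=k[:,0].mean(0)
    if cv2.contourArea(k)>500 and 200<u[1]<380: print("brown",u,rect(plane(c,k[:,0],4)))
s=cv2.imread("pics/scene0.png")
a=cv2.resize(s[200:245,205:275],(700,450),interpolation=cv2.INTER_CUBIC)[:, :400]
b=cv2.resize(s[290:335,350:415],None,fx=6,fy=6,interpolation=cv2.INTER_CUBIC)
o=np.zeros((450,800,3),np.uint8); o[:,:400]=a; o[:270,405:405+390]=b
cv2.imwrite("pics/sc.png",o)
E
```

```text
[428.24 294.8 ] 15 [ 473.56 -311.7 ] 117.00575256347656 64.91909790039062 -0.13651869748353285
[428.24 294.8 ] 28 [ 471.7  -308.45] 115.58355712890625 64.12996673583984 -0.13651763221909707
[428.24 294.8 ] 106 [ 460.54 -288.96] 107.05032348632812 59.39544677734375 -0.13651803169326016
[162.17 278.  ] 15 [482.19 309.16] 106.10906982421875 58.64204025268555 0.3092200003537502
[162.17 278.  ] 28 [480.22 304.86] 104.8193130493164 57.92927551269531 0.3092203665384001
[162.17 278.  ] 106 [468.44 279.07] 97.08078002929688 53.65250015258789 0.3092200003537502
[326.27 270.02] 15 [521.42 -71.91] 141.41761779785156 113.43301391601562 0.1628927307726442
[326.27 270.02] 28 [518.98 -71.57] 139.69873046875 112.05422973632812 0.16289251439080554
[326.27 270.02] 106 [504.33 -69.57] 129.3851318359375 103.78155517578125 0.16289269748313062
brown [376.1  357.44] (array([ 325.37, -194.3 ]), 100.53350067138672, 99.66061401367188, np.float64(0.4907468859184356))
brown [302.91 277.46] (array([502.13,  -0.13]), 312.6845703125, 176.03414916992188, np.float64(-1.481668297948458))
brown [464.9 206. ] (array([ 695.43, -408.  ]), 90.6939468383789, 63.637630462646484, np.float64(-0.4496674263668812))
```

View pics/sc.png

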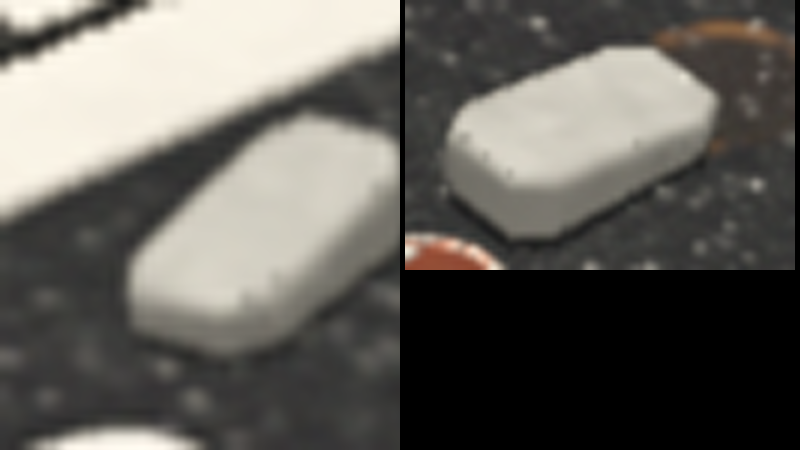

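The crops suggest A's thick end points toward the robot and B's thick end points away from it. Next I'll take closer wrist views.

```bash
python3 - <<'E'
from h import *
import pickle
s=bot.get_state(); out={}
for yaw in (0.309,0.309-np.pi,1.66,1.66-np.pi,-0.137,3.005): print(yaw,[solve_ik(p,[np.pi,0,yaw]) for p in ([480,305,200],[490,80,200],[472,-310,200])])
def look(n,p,yaw):
    bot.move_ptp(p,[np.pi,0,yaw]); c=cam("wrist"); im=imaging.capture("wrist")
    cv2.imwrite(f"pics/{n}.png",im); out[n]=c; print(n,bot.get_state()["t"],c[1])
look("wb",[450,300,230],0.309+np.pi)
look("wp",[470,40,300],np.pi)
pickle.dump(out,open("cams.pkl","wb"))
cv2.imwrite("pics/v1.png",np.hstack([cv2.resize(cv2.imread(f"pics/{n}.png"),(400,300)) for n in("wb","wp")]))
E
```

```text
0.309 [array([ 0.44,  0.37, -0.15,  1.05,  0.  , -3.01]), array([ 0.01,  0.23, -0.34,  1.  ,  0.  ,  2.85]), array([-0.71,  0.36, -0.17,  1.05,  0.  ,  2.12])]
-2.832592653589793 [array([ 0.44,  0.37, -0.15,  1.05,  0.  ,  0.13]), array([ 0.01,  0.23, -0.34,  1.  ,  0.  , -0.3 ]), array([-0.71,  0.36, -0.17,  1.05,  0.  , -1.02])]
1.66 [array([ 0.44,  0.37, -0.15,  1.05,  0.  ,  1.92]), array([ 0.01,  0.23, -0.34,  1.  ,  0.  ,  1.49]), array([-0.71,  0.36, -0.17,  1.05,  0.  ,  0.77])]
-1.4815926535897932 [array([ 0.44,  0.37, -0.15,  1.05,  0.  , -1.22]), array([ 0.01,  0.23, -0.34,  1.  ,  0.  , -1.65]), array([-0.71,  0.36, -0.17,  1.05,  0.  , -2.37])]
-0.137 [array([ 0.44,  0.37, -0.15,  1.05,  0.  , -2.57]), array([ 0.01,  0.23, -0.34,  1.  ,  0.  , -2.99]), array([-0.71,  0.36, -0.17,  1.05,  0.  ,  2.57])]
3.005 [array([ 0.44,  0.37, -0.15,  1.05,  0.  ,  0.57]), array([ 0.01,  0.23, -0.34,  1.  ,  0.  ,  0.15]), array([-0.71,  0.36, -0.17,  1.05,  0.  , -0.58])]
wb 1.4583 [382.71 278.54 396.46]
wp 2.5583 [399.72  40.49 466.3 ]
```

View pics/v1.png

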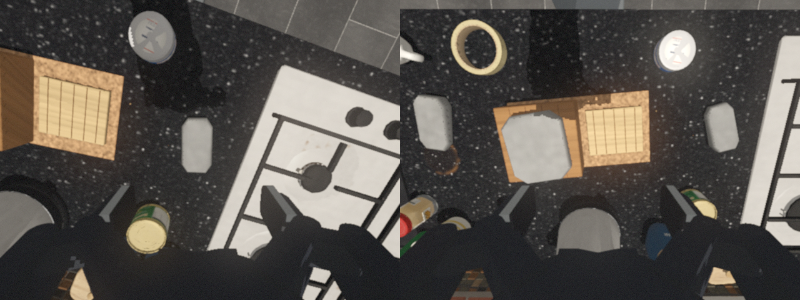

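The left image (wb) shows stone B at about (315,232) full-res. The right image (wp) shows the cap at about (219,234), the press board at (344,214) and stone A at (53,197). Next: look at A, then measure everything.

```bash
python3 - <<'E'
from h import *
import pickle
out=pickle.load(open("cams.pkl","rb"))
bot.move_ptp([435,-300,230],[np.pi,0,3.005]); out["wa"]=cam("wrist"); im=imaging.capture("wrist"); cv2.imwrite("pics/wa.png",im)
pickle.dump(out,open("cams.pkl","wb"))
for n in("wb","wa"):
    im=cv2.imread(f"pics/{n}.png")
    for lo in (100,140,160):
        for k in stones(im,lo=lo,hi=256):
            u=k[:,0].mean(0)
            if abs(u[0]-320)<90 and 130<u[1]<290: print(n,lo,u,cv2.contourArea(k),*rect(plane(out[n],k[:,0],27)))
h=cv2.cvtColor(cv2.imread("pics/wp.png"),cv2.COLOR_BGR2HSV)
print(h[214,305:400:3].tolist()); print(h[160:250:4,344].tolist()); print(h[234,155:300:4].tolist())
im=cv2.imread("pics/wp.png")[120:320,130:430]
o=np.vstack([cv2.resize(im,(600,400),interpolation=2),np.hstack([cv2.resize(cv2.imread(f"pics/{n}.png")[150:290,220:430],(300,200),interpolation=2) for n in("wa","wb")])])
cv2.imwrite("pics/v2.png",o)
E
```

```text
wb 100 [314.76 232.07] 3853.0 [477.56 307.58] 102.26380920410156 54.2237663269043 0.28950738183352454
wb 140 [314.67 232.63] 3487.0 [478.2 307.5] 98.6640625 51.43902587890625 0.2903327620343674
wb 160 [314.57 233.51] 3163.0 [478.53 308.2 ] 95.23413848876953 48.04529571533203 0.2919855863858978
wa 100 [311.89 235.33] 4859.5 [ 468.15 -308.29] 114.63068389892578 62.856929779052734 -0.14153369613226108
wa 140 [311.78 236.21] 4491.5 [ 469.17 -308.51] 110.10205078125 60.42628479003906 -0.1407047872429743
wa 160 [311.74 236.36] 4323.5 [ 469.54 -308.92] 108.96728515625 58.466739654541016 -0.1509273310872432
[[19, 84, 247], [19, 85, 247], [18, 99, 211], [19, 86, 246], [19, 85, 246], [19, 83, 245], [19, 86, 246], [19, 86, 241], [19, 87, 238], [20, 86, 243], [19, 87, 242], [19, 84, 243], [19, 84, 242], [17, 104, 204], [19, 85, 242], [19, 89, 240], [19, 85, 240], [20, 88, 241], [19, 92, 225], [19, 86, 239], [19, 86, 242], [19, 84, 242], [19, 85, 243], [19, 85, 243], [18, 98, 216], [20, 83, 245], [19, 86, 246], [20, 84, 246], [16, 111, 191], [16, 109, 201], [16, 105, 213], [15, 113, 173]]
[[16, 1
[... 211 characters left out ...]
17, 101, 207], [17, 101, 204], [18, 98, 215], [18, 97, 215], [19, 92, 227], [19, 89, 232], [19, 87, 241], [19, 86, 241], [16, 104, 219]]
[[90, 11, 47], [12, 21, 60], [15, 130, 188], [15, 126, 196], [19, 15, 188], [18, 17, 193], [19, 15, 193], [18, 16, 190], [18, 18, 188], [21, 18, 186], [18, 16, 188], [20, 16, 190], [21, 17, 192], [25, 15, 191], [22, 15, 192], [16, 15, 189], [20, 16, 186], [20, 16, 187], [21, 18, 188], [18, 16, 191], [20, 16, 192], [21, 17, 194], [18, 17, 195], [23, 16, 193], [21, 17, 193], [20, 16, 193], [21, 17, 194], [19, 20, 177], [14, 31, 122], [15, 125, 204], [16, 128, 203], [16, 124, 205], [15, 124, 203], [13, 119, 124], [14, 115, 169], [15, 110, 190], [16, 102, 216]]
```

View pics/v2.png

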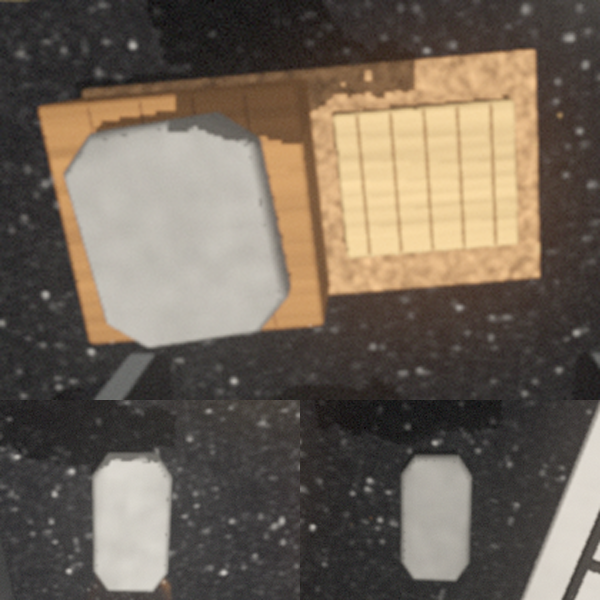

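The crop shows the block, cap and board clearly, plus clean tops on A and B (bottom left and right). The cap's 90 mm sides seem to face ±y. I'll measure the cap, block and press, and check the thick ends using the oblique wp view.

```bash
python3 - <<'E'
from h import *
import pickle
C=pickle.load(open("cams.pkl","rb")); c=C["wp"]; im=cv2.imread("pics/wp.png")
for lo in (100,140,160):
    for k in stones(im,lo=lo,hi=256):
        u=k[:,0].mean(0)
        if u[1]>280: continue
        if abs(u[0]-219)<30: print("cap",lo,*rect(plane(c,k[:,0],106)))
        if u[0]<90 or 480<u[0]<540: print("stone",lo,u,*rect(plane(c,k[:,0],27)))
h=cv2.cvtColor(im,cv2.COLOR_BGR2HSV)
m=((h[...,1]>70)&(h[...,1]<97)&(h[...,0]>=18)&(h[...,2]>205)).astype(np.uint8)
m[:, :285]=0; m[:,410:]=0; m[:160]=0; m[265:]=0
m=cv2.morphologyEx(m,cv2.MORPH_OPEN,np.ones((3,3))); pts=np.argwhere(cv2.morphologyEx(m,cv2.MORPH_CLOSE,np.ones((9,9))))[:,::-1]
print("press",*rect(plane(c,pts,16)))
f=lambda L:np.array(L)/2+[130,120]
P=plane(c,f([[333,113],[515,100],[517,244],[348,258]]),16); print("press eye",P[:,:2],P.mean(0),rect(P))
B=plane(c,f([[38,105],[92,343],[325,323],[305,85]]),74); print("block",B[:,:2],B.mean(0),rect(B))
M=plane(c,f([[537,49],[540,278]]),4); print("mat",M)
cp=plane(c,f([[255,138],[288,290],[260,330],[150,347],[105,325],[65,175]]),106);print("cap pts",cp[:,:2],np.linalg.norm(np.diff(cp,axis=0),axis=1))
for n in("wa","wb"):
    for k in stones(cv2.imread(f"pics/{n}.png"),lo=140,hi=256):
        u=k[:,0].mean(0)
        if abs(u[0]-320)<90 and 130<u[1]<290:
            P=plane(C[n],k[:,0],27)[:,:2]; o,w,_,a=rect(P); q=(P-o)@np.array([[np.cos(a),-np.sin(a)],[np.sin(a),np.cos(a)]])
            for s in(-.35,-.2,0,.2,.35):
                v=q[abs(q[:,0]-s*w)<6]; print(n,s,np.median(v[v[:,1]>0,1])-np.median(v[v[:,1]<0,1]))
E
```

```text
cap 100 [501.6  -65.94] 127.15193939208984 107.8261947631836 0.16012086277581927
stone 100 [515.83 204.23] [478.15 303.73] 105.64328002929688 56.677642822265625 0.34644163803972905
stone 100 [ 52.51 195.34] [ 469.84 -304.38] 113.71493530273438 69.6912612915039 -0.09057703815079421
stone 100 [13.26 84.84] [ 335.36 -315.48] 47.96847915649414 43.15129089355469 -0.2534081666784731
cap 100 [278.88 -62.28] 75.23882293701172 10.425066947937012 -1.5684904844209573
stone 100 [49.94  6.69] [ 252.78 -259.18] 117.78421020507812 12.710115432739258 -1.5684890964042832
cap 140 [501.69 -67.22] 124.3953628540039 105.34723663330078 0.15893474076056835
stone 140 [517.01 204.63] [478.17 305.35] 101.95609283447266 52.35629653930664 0.356126589528452
stone 140 [ 49.33 196.17] [ 469.97 -307.71] 110.6490707397461 59.13211441040039 -0.06356858995575543
stone 140 [12.83 88.23] [ 339.67 -317.78] 40.85002517700195 33.828453063964844 1.3173878938003143
cap 160 [502.16 -67.9 ] 122.46488189697266 103.78358459472656 0.15999547782274703
stone 160 [517.59 204.46] [478.2  305.83] 99.5742416381836 49.891746520996094 0.
[... 465 characters left out ...]
.float64(-1.4819957086373479))
block [[ 432.81 -150.47]
 [ 580.97 -136.43]
 [ 566.98   11.32]
 [ 421.3     2.49]] [500.51 -68.27  74.  ] (array([501.25, -68.41]), 153.39056396484375, 148.79965209960938, np.float64(-1.4957457092139679))
mat [[401.67 149.17   4.  ]
 [561.27 162.58   4.  ]]
cap pts [[ 447.13  -21.73]
 [ 533.16   -6.96]
 [ 557.79  -23.95]
 [ 568.65  -88.5 ]
 [ 554.86 -113.21]
 [ 467.3  -125.36]] [87.28 29.92 65.46 28.3  88.4 ]
wa -0.35 59.797242293923716
wa -0.2 58.46028103056304
wa 0 59.157169460607506
wa 0.2 59.02103196092368
wa 0.35 57.320114340057074
wb -0.35 49.7723795964165
wb -0.2 51.22286739980352
wb 0 49.76717196211821
wb 0.2 49.48431027782925
wb 0.35 49.356332962241005
```

The thick ends are confirmed: A toward the robot, B away from it. Press centre is at (487.7,78.4) with its y direction at 1.658 rad. The cap is at (501.7,-67) with its long axis across the push direction, so I push on a 90 mm side. Now I pick and place A.

```bash
cat >> h.py <<'E'
PC=np.array([487.7,78.4]); U=1.658; u=np.array([np.cos(U),np.sin(U)])
def rpy(R): return Ro.from_matrix(R).as_euler("xyz")
def down(yaw): return [np.pi,0,yaw]
def st(tag):
    s=bot.get_state(); print(tag,"t%.1f"%s["t"],s["tcp_pos"],"op %.3f f %.1f"%(s["opening"],s["gripper_force"]),s["contact_force"]); return s
E
python3 - <<'E'
from h import *
A=np.array([469,-308.4]); ya=np.pi-0.141
bot.move_ptp([*A,60],down(ya)); 
print(bot.movel([*A,0],threshold=10,max_speed=80)); st("down")
bot.grip(0.0,50); st("grip")
bot.movel([*A,170]); st("lift")
bot.move_ptp([*PC,170],down(U)); 
bot.movel([*PC,32],max_speed=150)
print(bot.movel([*PC,12],threshold=4,max_speed=30)); st("placed")
bot.grip(0.93); st("open")
bot.movel([*PC,120])
bot.move_ptp([*(PC-[45,0]),230],down(np.pi)); c=cam("wrist"); im=imaging.capture("wrist"); cv2.imwrite("pics/pa.png",im)
import pickle; pickle.dump(c,open("pa.pkl","wb")); st("look")
for lo in(100,140,160):
  for k in stones(im,lo=lo,hi=256,smax=45):
    q=plane(c,k[:,0],44); o=rect(q)
    if np.linalg.norm(o[0]-PC)<40: print(lo,*o)
cv2.imwrite("pics/pa_v.png",cv2.resize(im,(480,360)))
E
```

```text
False
down t5.5 [ 469.31 -308.71    0.37] op 0.998 f 0.0 [0.92 0.47 0.53]
grip t6.3 [ 473.94 -311.64    4.36] op 0.001 f 9.7 [ 3.08  0.97 18.69]
lift t7.6 [ 468.36 -307.88  168.91] op 0.000 f 0.0 [0.03 0.38 0.3 ]
False
placed t11.3 [487.71  78.41  11.98] op -0.000 f 0.0 [-0.26 -0.5  -0.6 ]
open t12.0 [487.67  78.4   11.99] op 0.927 f 0.0 [-0.16 -1.4   1.15]
look t14.2 [442.43  78.38 229.36] op 0.925 f 0.0 [0.08 0.65 0.03]
```

View pics/pa_v.png

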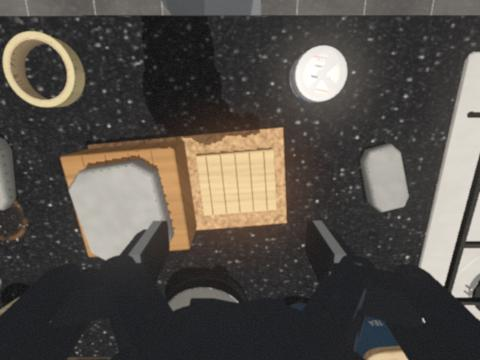

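The grip on A slipped off its top edge: the fingers shut empty and the board is bare at (237,180). When open, the pads sit about 8–10 mm behind the TCP, so I need to go lower. I'll look at A again.

```bash
python3 - <<'E'
from h import *
bot.move_ptp([435,-300,230],down(np.pi-.141)); c=cam("wrist"); im=imaging.capture("wrist"); st("look")
for lo in(100,140):
  for k in stones(im,lo=lo,hi=256):
    o=rect(plane(c,k[:,0],27))
    if np.linalg.norm(o[0]-[469,-308])<60: print(lo,*o)
cv2.imwrite("pics/wa2.png",im[140:320,180:460])
E
```

```text
look t15.7 [ 435.42 -298.84  230.06] op 0.932 f 0.0 [-0.04 -0.29  0.7 ]
100 [ 468.33 -307.84] 114.30776977539062 64.92414093017578 -0.1654772453867821
140 [ 469.24 -308.68] 108.96319580078125 60.34302520751953 -0.14615121798829467
```

View pics/wa2.png

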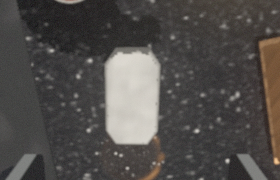

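Stone A hasn't moved, so the pads passed over its top. I'll go lower.

```bash
python3 - <<'E'
from h import *
A=np.array([469.1,-308.5]); ya=np.pi-0.145
bot.grip(1.0,60)
bot.move_ptp([*A,40],down(ya)); 
print(bot.movel([*A,-7],threshold=8,max_speed=60)); st("down")
bot.grip(0.0,60); s=st("grip")
if s["opening"]>.5:
    bot.movel([*A,60]); st("lift")
E
```

```text
False
down t17.7 [ 469.31 -308.68   -6.86] op 1.000 f 0.0 [-0.1  -0.18 -0.07]
grip t18.0 [ 469.39 -308.93   -5.91] op 0.700 f 64.1 [-2.37  0.98  6.43]
lift t18.6 [ 468.65 -308.08   59.37] op 0.696 f 65.3 [-0.83  0.05 -3.11]
```

```bash
python3 - <<'E'
from h import *
import pickle
A=np.array([469.1,-308.5])
bot.movel([*A,170],max_speed=250)
bot.move_ptp([*PC,170],down(U)); 
bot.movel([*PC,28],max_speed=200)
print(bot.movel([*PC,6],threshold=4,max_speed=30)); st("placed")
bot.grip(0.95); st("open")
bot.movel([*PC,120],max_speed=250)
bot.move_ptp([*(PC-[45,0]),230],down(np.pi)); c=cam("wrist"); im=imaging.capture("wrist"); cv2.imwrite("pics/pa.png",im)
pickle.dump(c,open("pa.pkl","wb")); st("look")
for lo in(100,140,160):
  for k in stones(im,lo=lo,hi=256,smax=45):
    o=rect(plane(c,k[:,0],44))
    if np.linalg.norm(o[0]-PC)<60: print(lo,*o)
cv2.imwrite("pics/pa_v.png",im[100:340,60:420])
E
```

```text
True
placed t22.5 [487.63  78.44  10.1 ] op 0.696 f 66.3 [0.02 0.06 4.55]
open t22.8 [486.42  78.41   9.37] op 0.948 f 0.0 [-0.23 -0.71  0.06]
look t24.8 [442.32  78.37 229.13] op 0.946 f 0.0 [ 0.18  0.24 -0.49]
100 [485.05  78.39] 112.66844940185547 61.80253982543945 -1.516741484520475
140 [487.09  78.61] 112.83745574951172 57.56683349609375 -1.5361992073154607
160 [487.86  79.33] 111.14983367919922 55.80192184448242 -1.525063604933242
```

View pics/pa_v.png

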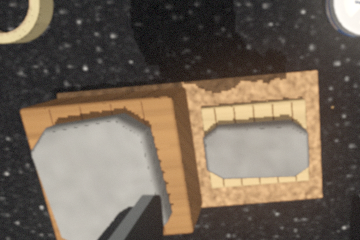

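A sits centred on the board (around (257,150) in the crop). Now B, placed with a 7° tool tilt.

```bash
python3 - <<'E'
from h import *
B=np.array([478.2,307.5]); yb=0.290-np.pi
bot.grip(0.92,60)
bot.move_ptp([*B,40],down(yb)); 
print(bot.movel([*B,-4],threshold=8,max_speed=60)); st("down")
bot.grip(0.0,60); s=st("grip")
if s["opening"]>.5:
    bot.movel([*B,40],max_speed=100); s=st("lift")
E
```

```text
False
down t27.1 [478.4  307.65  -3.89] op 0.923 f 0.0 [-0.93  0.31  0.55]
grip t27.4 [478.54 307.95  -2.7 ] op 0.611 f 61.1 [-2.72 -0.35  7.28]
lift t28.0 [477.89 307.33  39.69] op 0.602 f 63.1 [-0.27  0.02 -2.88]
```

```bash
python3 - <<'E'
from h import *
import pickle
B=np.array([478.2,307.5])
n=np.array([-u[1],u[0],0])
T=Ro.from_rotvec(-0.122*n).as_matrix(); Rp=T@Ro.from_euler("xyz",down(U)).as_matrix(); e=rpy(Rp)
t=np.array([487.4,78.5,44])+T@[0,0,-2.9]; print("target",t,e)
bot.movel([*B,150],max_speed=250)
bot.move_ptp(t+[0,0,80],e)
bot.movel(t+[0,0,10],rot=e,max_speed=120)
print(bot.movel(t-[0,0,4],rot=e,threshold=3,max_speed=25)); st("placed")
bot.grip(0.8); st("open")
bot.movel(bot.get_state()["tcp_pos"]+T@[0,0,60.],rot=e,max_speed=150)
bot.move_ptp([*(PC-[45,0]),240],down(np.pi)); c=cam("wrist"); im=imaging.capture("wrist"); cv2.imwrite("pics/pb.png",im)
pickle.dump(c,open("pb.pkl","wb")); st("look")
for lo in(100,140,160):
  for k in stones(im,lo=lo,hi=256,smax=45):
    o=rect(plane(c,k[:,0],70))
    if np.linalg.norm(o[0]-PC)<60: print(lo,*o)
cv2.imwrite("pics/pb_v.png",cv2.resize(im[120:320,60:440],None,fx=2,fy=2))
E
```

```text
target [487.37  78.85  41.12] [ 3.14 -0.12  1.66]
True
placed t31.0 [487.94  78.75  41.51] op 0.599 f 67.6 [-0.88 -1.02  4.26]
open t31.3 [486.6   78.8   40.64] op 0.799 f 0.0 [0.04 0.49 0.28]
look t33.1 [442.35  78.34 239.07] op 0.796 f 0.0 [ 0.28 -0.16 -0.64]
100 [481.45  78.59] 104.28886413574219 64.00604248046875 -1.4877840393323645
140 [486.78  79.03] 104.28886413574219 53.29283905029297 -1.4877840393323645
160 [487.68  79.57] 102.55756378173828 51.42864227294922 -1.4877840393323645
```

View pics/pb_v.png

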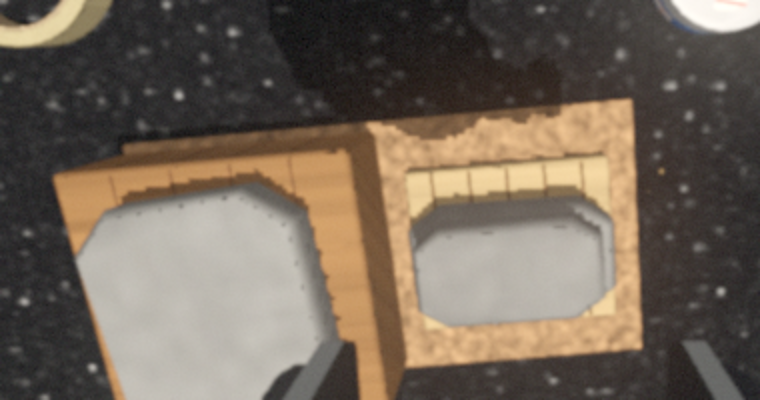

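The pile at about (515,265) is aligned and centred within about 1 mm. Now I push the cap partway, then look.

```bash
cat >> h.py <<'E'
def at(s,lat=0,z=73): p=PC+u*s+np.array([u[1],-u[0]])*lat; return [*p,z]
def lookcap(n,ztop):
    bot.move_ptp([*(PC+[-45,-25]),270],down(np.pi)); c=cam("wrist"); im=imaging.capture("wrist"); cv2.imwrite(f"pics/{n}.png",im); st("look")
    for lo in(100,140,160):
      for k in stones(im,lo=lo,hi=256,amin=3000):
        o=rect(plane(c,k[:,0],ztop)); d=o[0]-PC
        if np.linalg.norm(d)<160: print(lo,*o,"along",d@u,"lat",d@[u[1],-u[0]])
E
python3 - <<'E'
from h import *
bot.grip(0.6)
bot.move_ptp(at(-240,1,180),down(U)); bot.movel(at(-240,1),max_speed=250)
print(bot.movel(at(-160,1),threshold=30,max_speed=40)); st("pushed")
bot.movel(at(-190,1),max_speed=150); bot.movel(at(-190,1,180),max_speed=300)
lookcap("c1",106)
E
```

```text
False
pushed t37.1 [502.86 -81.12  73.07] op 0.601 f 2.2 [ 1.09 -4.55  1.24]
look t39.1 [442.38  53.11 268.96] op 0.601 f 0.0 [-0.22  0.26  0.48]
100 [501.37  28.36] 191.349609375 137.9706268310547 -1.4870008119781506 along -51.044687972016106 lat 9.261342378076513
140 [498.26  27.11] 190.94598388671875 123.77091979980469 -1.5160250525753516 along -52.013028408274344 lat 6.0570119996761225
160 [476.23  79.46] 84.2251968383789 46.07236099243164 -1.4917793302444586 along 2.0522507036229722 lat -11.331042619734955
160 [501.19 -15.69] 122.20787048339844 103.7880630493164 0.08008486589091102 along -94.90462254746639 lat 5.239727326012219
```

The cap is now square (yaw 0.080) but about 4.5 mm off laterally. I'll push on with a slight slant.

```bash
python3 - <<'E'
from h import *
bot.move_ptp(at(-190,1,180),down(U)); bot.movel(at(-190,1),max_speed=250)
bot.movel(at(-163,1),max_speed=80)
print(bot.movel(at(-67,-4),threshold=30,max_speed=30)); st("pushed")
bot.movel(at(-95,-4),max_speed=150); bot.movel(at(-95,-4,180),max_speed=300)
lookcap("c2",102)
cv2.imwrite("pics/c2_v.png",cv2.resize(cv2.imread("pics/c2.png")[100:330,100:480],None,fx=2,fy=2))
cv2.imwrite("pics/s2.png",cv2.resize(imaging.capture("scene")[200:320,220:400],None,fx=4,fy=4,interpolation=2))
E
```

```text
False
pushed t44.6 [490.08  10.95  73.33] op 0.602 f 2.3 [ 0.72 -5.11  1.62]
look t46.8 [442.34  53.37 269.09] op 0.601 f 0.0 [-0.62  0.79 -0.3 ]
100 [502.24  86.19] 159.0244598388672 127.6709976196289 0.07698889951180199 along 6.498256716665158 lat 15.16074481224012
140 [488.95  73.6 ] 124.40349578857422 104.36304473876953 0.08666313177713736 along -4.89415386788997 lat 0.8312568559898613
160 [489.    73.95] 122.63417053222656 103.43515014648438 0.08068136404081838 along -4.550604498083498 lat 0.903474788301117
```

View pics/c2_v.png

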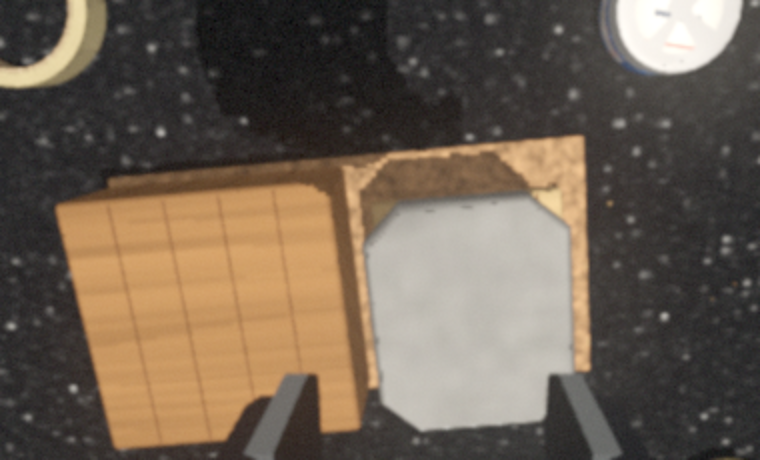

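View pics/s2.png

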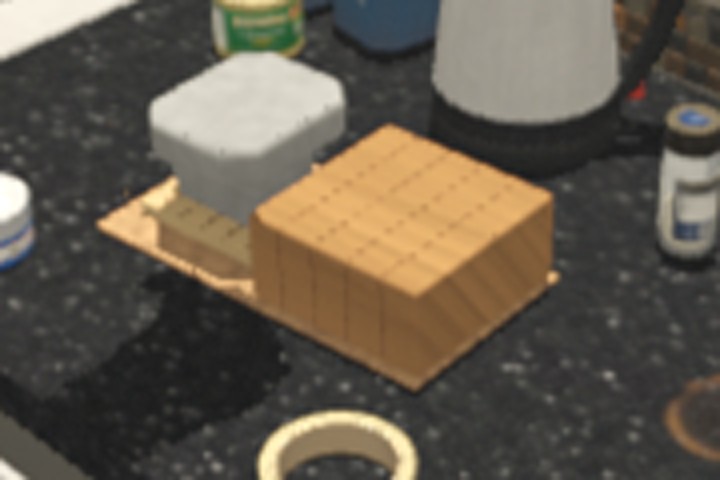

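The cap lies level on the stones, clear of the block, about 4–5 mm short along the push direction. One small final push, then check the other objects.

```bash
python3 - <<'E'
from h import *
bot.move_ptp(at(-95,-4,180),down(U)); bot.movel(at(-95,-4),max_speed=250)
bot.movel(at(-70,-4),max_speed=80)
print(bot.movel(at(-63,-4.5),threshold=30,max_speed=20)); st("pushed")
bot.movel(at(-95,-4),max_speed=150); bot.movel(at(-95,-4,180),max_speed=300)
lookcap("c3",102)
cv2.imwrite("pics/s3.png",cv2.resize(imaging.capture("scene")[200:290,230:320],None,fx=6,fy=6,interpolation=2))
E
```

```text
False
pushed t49.5 [489.12  14.54  73.17] op 0.601 f 2.2 [ 1.25 -4.84  0.67]
look t51.7 [442.35  53.34 269.12] op 0.599 f 0.0 [-0.85  0.09 -1.12]
100 [502.01  87.54] 158.72320556640625 123.39596557617188 0.07219186395353994 along 7.860663944447413 lat 15.051691902117847
140 [488.38  77.27] 124.54692840576172 104.12203216552734 0.08290103390799386 along -1.1818771763252647 lat 0.5797014406795643
160 [488.49  77.64] 122.42559051513672 103.22212219238281 0.07937383516937357 along -0.822633060711135 lat 0.7188175800207255
```

View pics/s3.png

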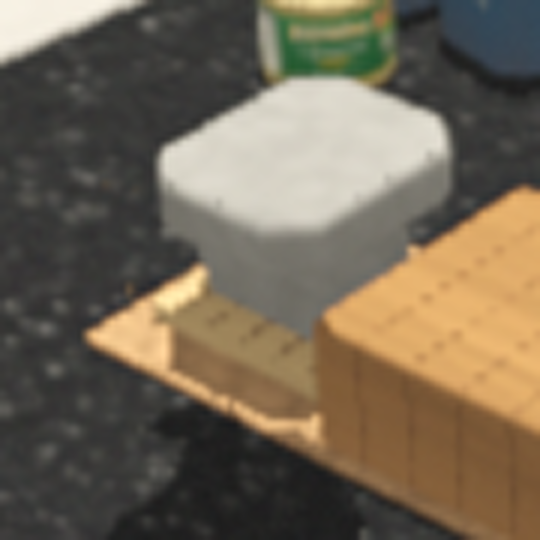

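The cap (around (305,160)) lies level on the pile, about 1 mm from the board's centre, and the robot is clear. Handing in.

```bash
python3 -c "
from h import *
print(bot.sign_off())"
```

```text
the job is handed in; nothing more can be done
None
```

I handed the job in at about 52 s: the two wedge stones are stacked slopes-opposed on the press board, and the big flat stone, pushed across without lifting, lies level on them about 1 mm off centre; its long axis lies across the push direction, as I found it, not towards the board as described, and I did not re-measure the bystanders at the end.

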